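# A biscuit from the right box of the caddy

### The job

Serve a biscuit with the coffee: slide back the lid with the round knob on the biscuit caddy, take out the biscuit and lay it gently, flat and wholly on the round serving board (do not drop it). Then slide that lid fully shut again. Keep the other two lids shut throughout, and leave the mug, the jar and the spoon undisturbed.

Things in the scene. Friction and masses are not known exactly. Their poses are not given: they have to be found in the camera images.
- caddy: fixed biscuit caddy, a board 8 mm thick carrying three wooden compartments side by side, 128 mm apart, in any order. Origin: on the table under the middle compartment's centre; x points to the rear, away from the robot, y across the row
- box_round: compartment with the round knob on its lid. Origin: centre of its underside, 8 mm above the table; x to the rear, the way its lid slides open. Outside 132 (x) by 124 mm (y), inside 120 x 112; inner floor 5 mm and front wall 41 mm above the origin; side rails 6 mm thick, up to 51 mm. From x = 66 mm a solid deck 41 mm high and 115 mm long carries the opened lid
- lid_round (a joint): how far the lid of box_round is slid open, m: 0 shut, 0.11 fully open against its stop. It stays where it is left; pushing it takes about 2 N at an easy pace
- lid_round_grip (a point): mid height centre of the round steel knob (upright cylinder, 36 mm diameter, 24 mm tall) on the lid of box_round: 12 mm above the lid's flat top, 60 mm above the box's origin. Shut, it is 30 mm in front (-x) of the box's origin; it moves along the box's +x as the lid opens. Flat lid, 128 x 110 x 6 mm, flat top 48 mm above the box's origin
- biscuit: plain flat rectangular biscuit, 80 mm (own x) by 42 mm (own y) by 12 mm thick, about 35 g; lies flat on the floor of box_round, hidden until its lid is open, about 12 mm in front of the box's origin, its length roughly along the box's x. Origin: centre of its underside
- board: loose round dark wooden serving board, 170 mm diameter, 12 mm thick, about 0.45 kg, lying on the table left of the caddy. Origin: centre of its underside
- box_cross: the compartment whose lid has a straight bar, 80 mm long, across it (along y). Same size and build as box_round and same heading; a sugar tin is inside
- lid_cross (a joint): opening of the lid of box_cross, m, 0 shut; to be left shut. Its bar is 14 mm thick and 24 mm tall, as tall as the knob
- box_long: the compartment whose lid has a straight bar, 80 mm long, running front to rear (along x). Same size and build as box_round and same heading; a bag clip is inside
- lid_long (a joint): opening of the lid of box_long, m, 0 shut; to be left shut. Its bar is 14 mm thick and 24 mm tall
- cup: black mug, bystander: 76 mm wide, 85 mm tall, handle to one side; stands behind the board. Origin at the centre of its underside, z up
- jar: glass jar with steel lid, bystander: 72 mm wide, 120 mm tall; to the right of the caddy, beyond the spoon. Origin at the centre of its underside, z up
- spoon: steel spoon lying on the table just right of the caddy, bystander: 170 mm long, along its own x, under 30 mm tall. Origin under its middle
Things that resemble listed ones, but are neither listed nor needed, are in the scene too. Of the things shaped like the board, the wooden one is meant.

How it is judged (in metres and radians):
On the way, in this order (a step that is already met when the one before it is completed fails the run):
1. the lid with the round knob is slid open (value of joint lid_round above 0.075 m), for 0.2 s.
2. the biscuit is lifted out of its compartment (z of biscuit in the frame of box_round above 0.06 m), for 0.1 s.
3. the biscuit lies on the board, let go (horizontal distance between biscuit and board below 0.044 m and height (world z) of biscuit between 0.008 and 0.017 m and angle between biscuit's own z axis and vertical below 0.12 rad and contact force between biscuit and board above 0.05 N and contact force between the fingers and biscuit below 0.05 N), for 0.2 s.
At the end, for the whole second after the job is handed in: The biscuit rests flat (within 7 degrees) on the board and is let go, its centre within 44 mm of the board's centre, so that it lies wholly on it; the lid with the round knob is shut again and the other two are shut (each within 8 mm) (all of step 3 and linear speed of biscuit below 0.02 m/s and value of joint each of lid_round, lid_cross, lid_long below 0.008 m); the robot touches nothing.
It fails at once if another lid is slid open (more than 15 mm) (value of joint any of lid_cross, lid_long above 0.015 m).
It fails at once if the biscuit is dropped: it moves faster than 0.6 m/s with no finger touching it (a fall of about 2 cm) (linear speed of biscuit above 0.6 m/s and contact force between the fingers and biscuit below 0.01 N).
It fails at once if the mug, the jar or the spoon is shoved by more than 4 cm or knocked over (distance of any of cup, jar, spoon from where it was at the start of the episode above 0.04 m or angle between any of cup, jar's own z axis and vertical above 0.5 rad).
It also fails if it takes over 67 s, if anything falls off the work surface, if the arm or the gripper's body presses on something with over 40 N, if the wrist force passes 120 N, or if a joint passes its speed limit or range.

### The arm

A 6-joint arm with a two-finger parallel gripper is mounted at the origin on the work surface. World frame = base frame: x ahead of the robot, y to its left, z up, the work surface at z = 0. Lengths are in m, angles in degrees, forces in N, time in s.
With the tool pointing down it reaches from about 0.25 to 0.725 m from the base axis. Payload 9.7 kg.
Tool frame: the origin (TCP) lies between the finger pads; the fingertips stand 11 mm ahead of it and the grasp point (between the pads) lies 8 mm behind it; z points along the fingers, y is the direction in which the jaws open and shut (so a half turn about z gives the same grasp; the last joint's range is limited). The gripper opens to 85 mm and grips with 20 to 120 N. Pads are 22 mm wide; open, the fingers measure 114 mm over their backs; the gripper's body (76 mm by 85 mm) begins 54 mm behind the grasp point. The pads swing forward as they close: fully open they stand 13 mm farther back than shut.
Start: joints at [-74.714, 4.979, 10.078, 95.1, 0, 90], TCP at [0.145, -0.531, 0.242] pointing down, gripper open.
Joint ranges: [-179.16, 179.16], [-48.56, 103.87], [-65.8, 70.77], [-126.05, 130.52], [-82.76, 87.17], [-180, 180]. Speed limits (degrees/s): [127.2, 127.2, 147.25, 180, 180, 180].

### API

Orientations are given as [roll, pitch, yaw] about the fixed x, y, z axes, in that order (R = Rz(yaw) Ry(pitch) Rx(roll)).
In Python, from workcell import bot gives the robot as it stands.
- The arm moves only by the tool play_rows, never from a script. Its argument "targets" is a list of rows, each an object of numbers: "fingers": the gripper command: -1 is shut, 1 is fully open, values between are in proportion; "x", "y", "z": the shift along the tool's x, y, z in m; "wx", "wy", "wz": the turn, a rotation vector about the tool's x, y, z in degrees. In form: [{"fingers": .., "x": .., "y": .., "z": .., "wx": .., "wy": .., "wz": ..}, ...]. A call has 1 to 20 rows; each row is the pose to reach, as a shift and turn from the pose commanded when the call began, along the tool's axes at that moment; what a row does not reach only later rows make up. A row lasts 1/12 s, in which the tool goes at most 41.7 mm and 7.16 degrees, less where a joint would pass 70% of its speed; a pose out of reach is approached as far as the arm can. A call with a gripper value outside its range is refused whole. The fingers move at their own pace and stop on an object; "grip_force" is the grip in N (left out, the last holds). Time passes only in rows, so rows that repeat a pose let the fingers close. It gives the time, the measured TCP pose, the force and the opening at its end, in the units of the state.
- bot.get_obs(): the state, without advancing time (a new reading comes with each control period).
- bot.camera(name): name is "side" or "top" or "wrist"; returns (picture, depth): 400x640x3 uint8, blue, green, red; 400x640 float32, m along the optical axis (not along the pixel's ray), 0 where there is no reading.
- bot.get_calibration(name): a dict with "fx", "fy", "cx", "cy" (pixels), "distortion" ([k1, k2, p1, p2, k3] as OpenCV has them; the pictures are not rectified), "camera_from_world" (4x4, takes a point from world to camera coordinates). Camera axes: x right, y down, z forward; pixel columns grow to the right and rows downward; lengths in m; the calibration is good to about 2 mm. A picture is of the moment at which its call begins: read the wrist's pose just before it. get_calibration takes no time and is no camera call; for the wrist camera it gives the pose at the moment of the call.
- bot.job_done(): hands the job in, once; it reports no verdict.
Trained networks look in the newest picture that a camera, given by its name, has taken for a name from the list of things; names that differ only in an ending like _2 or _b are one class to them, and where a whole thing is asked for, a point or a joint stands for the part that bears it (a point fixed in the world has none). Each returns a list of dicts, best first, with "confidence" (0 to 1); they miss things now and then, are a little off and sometimes report something else, mostly with a low value. They report only what shows in the picture. A call takes as long as a camera call. They do not tell look-alikes from the thing itself.
- bot.look_for(query, camera): "extent" ([left, top, right, bottom] in pixels, round what is visible of it).
- bot.outline_of(query, camera): "region" (400x640 bool, what is visible of it) and "extent" ([left, top, right, bottom] in pixels, round what is visible of it).
- bot.place_of(query, camera): "point" ([row, column] in pixels: a listed point, or the origin of a listed thing).
The state is a dict: "time": time; "q": joint angles; "qd": joint speeds; "joint_efforts": joint torques, N m; "ee_pos": TCP position; "tcp_rot": TCP orientation; "wrist_force": force on the tool from outside, world axes, zero at the start; "torque": the same for the moment, N m; "opening": finger opening in m.
Only numpy, scipy, OpenCV 4.12 (cv2) and the standard library are available. Lean on these libraries where they do the work, as an engineer would, in place of code of your own. Each camera call takes 0.05 s, during which the arm holds its last target.

## Working session

There is one attempt and no reset: what is moved stays moved. The work goes in short steps, Python scripts to look and compute and a tool call to move; the robot and the scene stay as the last step left them, time stands still between calls to the robot, and variables do not carry over. Pictures are saved under pics/ and viewed, and the job is handed in when it is done.

Besides the shell and the picture viewer there is one more tool, called after "Call:" as a command line: name --argument value ..., lists and objects as JSON in quotes. play_rows: Moves the arm, as the interface text tells. Its arguments: {"type":"object","properties":{"targets":{"type":"array","items":{"type":"object","properties":{"fingers":{"type":"number"},"x":{"type":"number"},"y":{"type":"number"},"z":{"type":"number"},"wx":{"type":"number"},"wy":{"type":"number"},"wz":{"type":"number"}}}},"grip_force":{"type":"number"}},"required":["targets"]}

```bash
ls; mkdir -p pics; python3 - <<'E'
from workcell import bot
import cv2
print(bot.get_obs())
for n in ["top","side","wrist"]:
    p,d=bot.camera(n); cv2.imwrite(f"pics/{n}0.png",p)
    c=bot.get_calibration(n); print(n,c)
    for q in ["box_round","lid_round_grip","board","cup","jar","spoon"]:
        if n!="wrist":
            print(q,[(r["point"],round(r["confidence"],2)) for r in bot.place_of(q,n)])
E
```

```text
pics
{'time': 0.0, 'q': array([-7.47138669e+01,  5.00938286e+00,  1.00338705e+01,  9.50965813e+01,
       -2.45701437e-03,  9.00015318e+01]), 'qd': array([ 0.07061362, -0.03630453, -0.07597648,  0.00518995, -0.04551683,
       -0.08936712]), 'joint_efforts': array([-1.46326016e-03, -5.20384705e+01,  4.64807689e+01,  1.60738971e-02,
       -1.58053090e-04, -6.68835334e-07]), 'ee_pos': array([ 0.144938  , -0.5303529 ,  0.24159428]), 'tcp_rot': array([-1.79927906e+02,  2.45893988e-03,  1.52846044e+01]), 'wrist_force': array([-0.03454485,  0.0334262 ,  0.46070912]), 'torque': array([-0.00918355, -0.00872379, -0.07102745]), 'opening': 0.08550195844404192}
top {'fx': 381.35693506104417, 'fy': 381.35693506104417, 'cx': 321.03033268491725, 'cy': 204.99948616893957, 'distortion': array([0.02690093, 0.        , 0.        , 0.        , 0.        ]), 'camera_from_world': array([[ 0.00928006, -0.99994869, -0.00406236,  0.05187558],
       [-0.98760749, -0.00852887, -0.15671215,  0.50638122],
       [ 0.15666946,  0.00546632, -0.98763597,  1.1237753 ],
       [ 0.        ,  0.        ,  0.        
[... 871 characters left out ...]
79), ([333.1, 283.5], 0.73), ([270.6, 302.3], 0.6)]
cup [([275.5, 252.2], 0.89)]
jar [([143.6, 296.8], 0.77)]
spoon [([155.1, 303.5], 0.69)]
wrist {'fx': 326.04354923369755, 'fy': 326.04354923369755, 'cx': 317.7606090570329, 'cy': 199.3183756993368, 'distortion': array([-0.05739692,  0.        ,  0.        ,  0.        ,  0.        ]), 'camera_from_world': array([[ 2.63916650e-01, -9.64545422e-01, -3.62078216e-04,
        -5.49083076e-01],
       [-9.25107298e-01, -2.53231892e-01,  2.82931256e-01,
        -3.55864443e-02],
       [-2.72991738e-01, -7.43353081e-02, -9.59140122e-01,
         3.78892738e-01],
       [ 0.00000000e+00,  0.00000000e+00,  0.00000000e+00,
         1.00000000e+00]])}
```

View pics/top0.png

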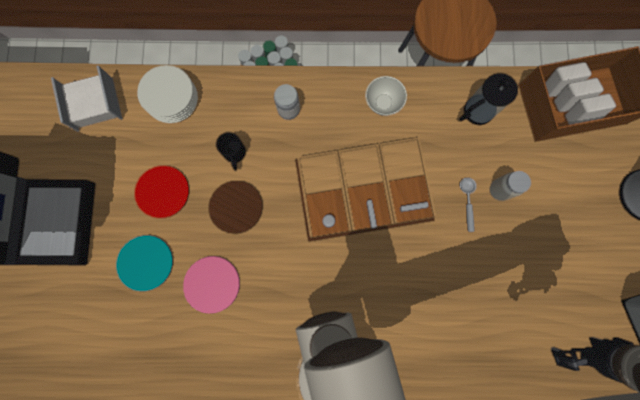

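View pics/side0.png

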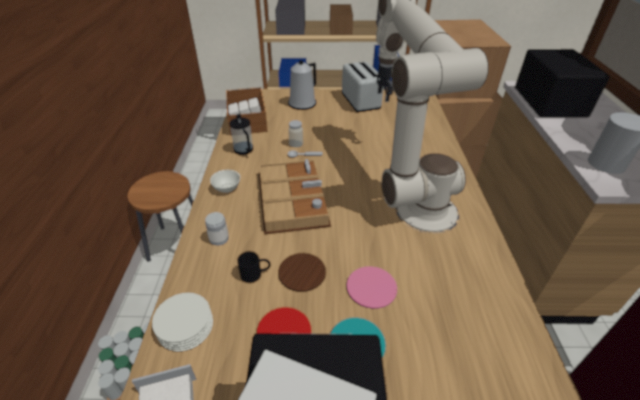

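The top view shows four round discs: wooden (206,236), red (191,162), teal (263,145) and pink (284,211). The dark wooden one at (206,236) fits the description. The round knob is on the leftmost lid at (219,329). The middle lid has the lengthwise bar and the right lid the crosswise bar. Next I triangulate these and confirm them in crops.

```bash
cat > h.py <<'E'
import numpy as np, cv2
from workcell import bot
def ray(c,rc):
    K=np.array([[c["fx"],0,c["cx"]],[0,c["fy"],c["cy"]],[0,0,1]]);
    p=cv2.undistortPoints(np.array([[[rc[1],rc[0]]]],float),K,np.array(c["distortion"]))[0,0]
    T=np.linalg.inv(c["camera_from_world"]); d=T[:3,:3]@np.array([p[0],p[1],1]); return T[:3,3],d
def atz(c,rc,z):
    o,d=ray(c,rc); return o+d*(z-o[2])/d[2]
def tri(*prs):
    A=np.zeros((3,3));b=np.zeros(3);
    for c,rc in prs:
        o,d=ray(c,rc);d=d/np.linalg.norm(d);P=np.eye(3)-np.outer(d,d);A+=P;b+=P@o
    x=np.linalg.solve(A,b)
    return x
def proj(c,X):
    K=np.array([[c["fx"],0,c["cx"]],[0,c["fy"],c["cy"]],[0,0,1]]);M=c["camera_from_world"]
    r,_=cv2.Rodrigues(M[:3,:3]); return cv2.projectPoints(np.array(X,float).reshape(-1,1,3),r,M[:3,3],K,np.array(c["distortion"]))[0][:,0]
E
python3 - <<'E'
from h import *
ct,cs=bot.get_calibration("top"),bot.get_calibration("side")
print("knob",tri((ct,(218.6,329.5)),(cs,(199.8,317.2))), atz(ct,(218.6,329.5),.068),atz(cs,(199.8,317.2),.068))
print("board",tri((ct,(203.4,238.4)),(cs,(270.6,302.3))))
t,_=bot.camera("top");s,_=bot.camera("side")
for q in ["board","cup","jar","spoon"]:
    for n,c in(("top",ct),("side",cs)):
        for r in bot.outline_of(q,n):
            m=r["region"]; 
            yy,xx=np.nonzero(m); print(q,n,r["extent"],round(r["confidence"],2),atz(c,(yy.mean(),xx.mean()),.012 if q=="board" else 0)[:2].round(3))
cv2.imwrite("pics/topc.png",cv2.resize(t[110:260,190:440],None,fx=3.2,fy=3.2,interpolation=cv2.INTER_CUBIC))
cv2.imwrite("pics/sidec.png",cv2.resize(s[130:300,220:360],None,fx=3.5,fy=3.5,interpolation=cv2.INTER_CUBIC))
E
```

```text
knob [0.45583235 0.0313838  0.0810339 ] [0.46091193 0.03080521 0.068     ] [0.45248624 0.01711268 0.068     ]
board [ 0.50923379  0.3188948  -0.00324356]
board top [184.4, 254.7, 238.4, 315.5] 0.91 [0.265 0.387]
board top [131.8, 163.2, 185.9, 216.5] 0.79 [0.549 0.558]
board top [117.1, 233.0, 171.3, 289.7] 0.68 [0.328 0.591]
board top [209.7, 178.7, 260.6, 233.6] 0.66 [0.503 0.325]
board side [345.8, 264.8, 399.2, 307.5] 0.87 [0.266 0.4  ]
board side [260.0, 306.4, 310.0, 333.6] 0.84 [0.551 0.536]
board side [279.0, 253.4, 326.7, 295.1] 0.64 [0.503 0.339]
cup top [218.2, 133.2, 242.4, 169.9] 0.81 [0.697 0.351]
cup side [237.8, 251.1, 269.2, 283.5] 0.85 [0.687 0.305]
cup side [263.5, 183.6, 327.1, 233.5] 0.6 [0.594 0.075]
jar top [488.9, 162.7, 532.4, 201.7] 0.77 [ 0.582 -0.539]
jar top [300.8, 150.5, 349.2, 237.3] 0.23 [0.547 0.047]
jar side [289.0, 121.3, 302.0, 148.9] 0.93 [ 0.575 -0.6  ]
spoon top [462.0, 177.2, 473.0, 229.7] 0.7 [ 0.536 -0.408]
spoon side [285.6, 152.6, 321.7, 155.6] 0.71 [ 0.517 -0.417]
```

View pics/topc.png

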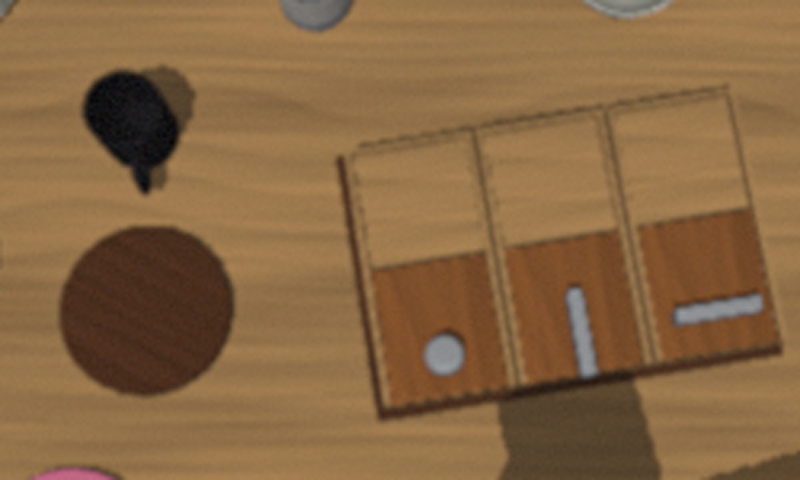

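View pics/sidec.png

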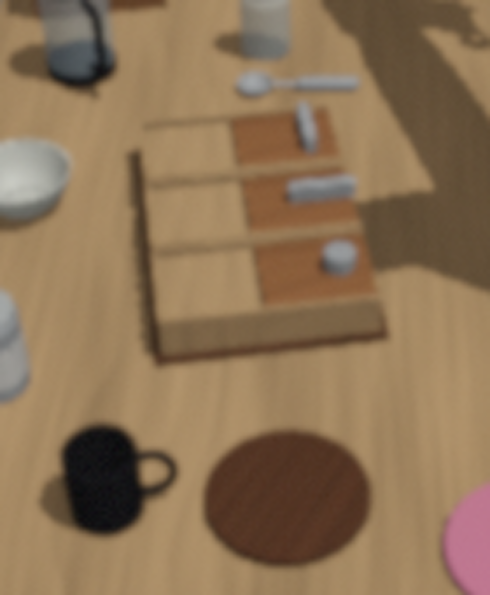

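The crops confirm it. The round-knob lid is the left compartment, with the knob at about (220.6,328.8) in top and (202.9,316.9) in side. The wooden board is the dark grained disc at top (207,236). Now the caddy's pose.

```bash
python3 - <<'E'
from h import *
ct,cs=bot.get_calibration("top"),bot.get_calibration("side")
f=lambda x,y:(110+(y+.5)/3.2-.5,190+(x+.5)/3.2-.5)
g=lambda x,y:(130+(y+.5)/3.5-.5,220+(x+.5)/3.5-.5)
print("knobtop",tri((ct,f(444,354)),(cs,g(338,248))),atz(ct,f(444,354),.08),atz(cs,g(338,248),.08))
a,b,c=atz(ct,f(380,418),.004),atz(ct,f(782,352),.004),atz(ct,f(341,156),.004)
print(a,b,c)
for u in (b-a,c-a): print(np.linalg.norm(u),np.degrees(np.arctan2(u[1],u[0])))
# lid bar direction & lid rear edge at z .056
for p,q in (((372,268),(486,251)),((506,246),(618,231)),((638,226),(750,208)),((372,268),(393,404))):
    u=atz(ct,f(*q),.056)-atz(ct,f(*p),.056);print(np.linalg.norm(u),np.degrees(np.arctan2(u[1],u[0])))
print("board",tri((ct,f(147,310)),(cs,g(287,497))),atz(ct,f(147,310),.012))
o=bot.get_obs();R=cv2.Rodrigues(np.zeros(3))[0]
from scipy.spatial.transform import Rotation as Ro
R=Ro.from_euler("xyz",o["tcp_rot"],degrees=True).as_matrix();cw=bot.get_calibration("wrist")["camera_from_world"]
T=np.linalg.inv(cw);print("cam in tool",R.T@(T[:3,3]-o["ee_pos"]),"\n",R.T@T[:3,:3])
E
```

```text
knobtop [0.45544905 0.03408583 0.07877801] [0.45446049 0.03418316 0.08      ] [0.45626991 0.03530441 0.08      ]
[0.40048295 0.0947343  0.004     ] [ 0.46839656 -0.29605044  0.004     ] [0.66229776 0.13762865 0.004     ]
0.3966421186040029 -80.14115992806788
0.2653053401128877 9.30437583591736
0.10907235734632983 -80.87922817246964
0.10724360818603657 -81.75863983798034
0.10788977036702188 -80.24382750621952
0.1300749909967867 -170.48816041669025
board [ 0.50511567  0.32643721 -0.00140098] [0.5031955  0.32331913 0.012     ]
cam in tool [ 0.07323963 -0.00079065 -0.130991  ] 
 [[ 2.93573917e-04 -9.59133603e-01 -2.82953435e-01]
 [ 9.99999902e-01  3.74973461e-04 -2.33521670e-04]
 [ 3.30078509e-04 -2.82953338e-01  9.59133619e-01]]
```

```bash
cat >> h.py <<'E'
from scipy.spatial.transform import Rotation as Ro
def delta(x,y,z,yaw=None):
    o=bot.get_obs();R=Ro.from_euler("xyz",o["tcp_rot"],degrees=True)
    d=R.inv().apply(np.array([x,y,z])-o["ee_pos"])
    s=f"t={o['time']:.2f} shift {d.round(4)}"
    if yaw is not None:
        G=Ro.from_euler("xyz",[180,0,yaw],degrees=True); s+=f" rot {np.degrees((R.inv()*G).as_rotvec()).round(2)}"
    print(s); return d
E
python3 -c "
from h import *
delta(.45,.034,.2,9.3)"
```

```text
t=1.25 shift [ 0.4431 -0.4641  0.0423] rot [-0.   -0.    5.99]
```

Call:
play_rows --targets '[{"fingers": 1,"x": 0.443,"y": -0.464,"z": 0.0,"wz": 6},{"fingers": 1,"x": 0.443,"y": -0.464,"z": 0.0,"wz": 6},{"fingers": 1,"x": 0.443,"y": -0.464,"z": 0.0,"wz": 6},{"fingers": 1,"x": 0.443,"y": -0.464,"z": 0.0,"wz": 6},{"fingers": 1,"x": 0.443,"y": -0.464,"z": 0.0,"wz": 6},{"fingers": 1,"x": 0.443,"y": -0.464,"z": 0.0,"wz": 6},{"fingers": 1,"x": 0.443,"y": -0.464,"z": 0.0,"wz": 6},{"fingers": 1,"x": 0.443,"y": -0.464,"z": 0.0,"wz": 6},{"fingers": 1,"x": 0.443,"y": -0.464,"z": 0.0,"wz": 6},{"fingers": 1,"x": 0.443,"y": -0.464,"z": 0.0,"wz": 6},{"fingers": 1,"x": 0.443,"y": -0.464,"z": 0.0,"wz": 6},{"fingers": 1,"x": 0.443,"y": -0.464,"z": 0.0,"wz": 6},{"fingers": 1,"x": 0.443,"y": -0.464,"z": 0.042,"wz": 6},{"fingers": 1,"x": 0.443,"y": -0.464,"z": 0.042,"wz": 6},{"fingers": 1,"x": 0.443,"y": -0.464,"z": 0.042,"wz": 6},{"fingers": 1,"x": 0.443,"y": -0.464,"z": 0.042,"wz": 6},{"fingers": 1,"x": 0.443,"y": -0.464,"z": 0.042,"wz": 6},{"fingers": 1,"x": 0.443,"y": -0.464,"z": 0.042,"wz": 6},{"fingers": 1,"x": 0.443,"y": -0.464,"z": 0.042,"wz": 6},{"fingers": 1,"x": 0.443,"y": -0.464,"z": 0.042,"wz": 6}]'

```text
$.targets[0]: bad value
```

Call:
play_rows --targets '[{"fingers": 1,"x": 0.443,"y": -0.464,"z": 0.0,"wx": 0,"wy": 0,"wz": 6},{"fingers": 1,"x": 0.443,"y": -0.464,"z": 0.0,"wx": 0,"wy": 0,"wz": 6},{"fingers": 1,"x": 0.443,"y": -0.464,"z": 0.0,"wx": 0,"wy": 0,"wz": 6},{"fingers": 1,"x": 0.443,"y": -0.464,"z": 0.0,"wx": 0,"wy": 0,"wz": 6},{"fingers": 1,"x": 0.443,"y": -0.464,"z": 0.0,"wx": 0,"wy": 0,"wz": 6},{"fingers": 1,"x": 0.443,"y": -0.464,"z": 0.0,"wx": 0,"wy": 0,"wz": 6},{"fingers": 1,"x": 0.443,"y": -0.464,"z": 0.0,"wx": 0,"wy": 0,"wz": 6},{"fingers": 1,"x": 0.443,"y": -0.464,"z": 0.0,"wx": 0,"wy": 0,"wz": 6},{"fingers": 1,"x": 0.443,"y": -0.464,"z": 0.0,"wx": 0,"wy": 0,"wz": 6},{"fingers": 1,"x": 0.443,"y": -0.464,"z": 0.0,"wx": 0,"wy": 0,"wz": 6},{"fingers": 1,"x": 0.443,"y": -0.464,"z": 0.0,"wx": 0,"wy": 0,"wz": 6},{"fingers": 1,"x": 0.443,"y": -0.464,"z": 0.0,"wx": 0,"wy": 0,"wz": 6},{"fingers": 1,"x": 0.443,"y": -0.464,"z": 0.042,"wx": 0,"wy": 0,"wz": 6},{"fingers": 1,"x": 0.443,"y": -0.464,"z": 0.042,"wx": 0,"wy": 0,"wz": 6},{"fingers": 1,"x": 0.443,"y": -0.464,"z": 0.042,"wx": 0,"wy": 0,"wz": 6},{"fingers": 1,"x": 0.443,"y": -0.464,"z": 0.042,"wx": 0,"wy": 0,"wz": 6},{"fingers": 1,"x": 0.443,"y": -0.464,"z": 0.042,"wx": 0,"wy": 0,"wz": 6},{"fingers": 1,"x": 0.443,"y": -0.464,"z": 0.042,"wx": 0,"wy": 0,"wz": 6},{"fingers": 1,"x": 0.443,"y": -0.464,"z": 0.042,"wx": 0,"wy": 0,"wz": 6},{"fingers": 1,"x": 0.443,"y": -0.464,"z": 0.042,"wx": 0,"wy": 0,"wz": 6}]'

```text
time: 2.92
ee_pos: [0.4499, 0.033, 0.2009]
tcp_rot: [180.0, -0.0, 9.2]
wrist_force: [0.0, -0.4, -0.4]
opening: 0.0854
```

```bash
python3 - <<'E'
from h import *
c=bot.get_calibration("wrist");p,d=bot.camera("wrist");cv2.imwrite("pics/w1.png",p)
for r in bot.place_of("lid_round_grip","wrist"): print(r["point"],r["confidence"],atz(c,r["point"],.068))
for r in bot.outline_of("lid_round","wrist"): print(r["extent"],r["confidence"])
np.savez("w1.npz",d=d,**{k:np.array(v) for k,v in c.items()})
E
```

```text
[188.8, 316.4] 0.78 [0.45402237 0.03587706 0.068     ]
[246.6, 73.7, 381.7, 223.9] 0.55
```

View pics/w1.png

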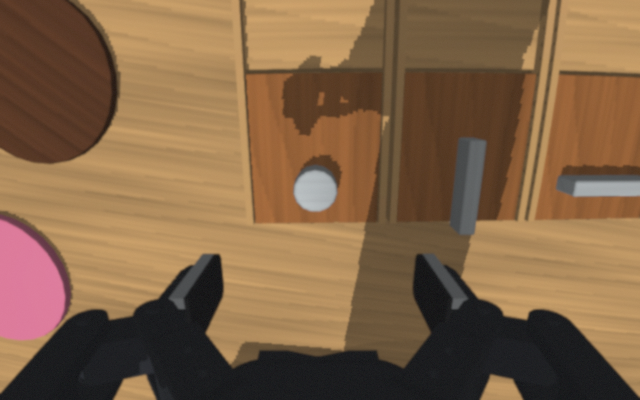

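The wrist view shows the knob top at about (189,315), with the lid's sides parallel to the image columns. The yaw of 9.2° therefore fits. I check height and centre with depth and the top view.

```bash
python3 - <<'E'
from h import *
w=np.load("w1.npz");c={k:w[k] for k in w.files};d=w["d"];ct=bot.get_calibration("top");cs=bot.get_calibration("side")
T=np.linalg.inv(c["camera_from_world"])
for rc in((189,315),(210,280),(150,340),(40,310),(120,246),(150,60)):
    o,r=ray(c,rc);print(rc,(o+r*d[rc]).round(4))
im=cv2.imread("pics/w1.png")
g=cv2.cvtColor(im,cv2.COLOR_BGR2GRAY)
top=(d>0)&(abs(d-d[189,315])<.006);top[:150]=0;top[230:]=0;top[:,:280]=0;top[:,350:]=0
yy,xx=np.nonzero(top);print(len(yy),yy.mean(),xx.mean(),yy.min(),yy.max(),xx.min(),xx.max())
print("w top",atz(c,(yy.mean(),xx.mean()),.08),"tri",tri((c,(188.5,315)),(ct,(220.5,328.6))))
# lid corners: rear-left, rear-right, front-left(223?)
for rc in((71,247),(70,385),(222,254),(221,380)): print(rc,atz(c,rc,.056)[:2].round(4))
P=[atz(c,rc,.056)[:2] for rc in((71,247),(222,254),(70,385),(221,380))]
for a,b in((1,0),(3,2)): print(np.degrees(np.arctan2(*(P[a]*-1+P[b])[::-1])),np.linalg.norm(P[a]-P[b]))
u=P[2]-P[0];print(np.degrees(np.arctan2(u[1],u[0]))+90)
E
```

```text
(189, 315) [0.4566 0.0374 0.0793]
(210, 280) [0.4256 0.0645 0.0534]
(150, 340) [0.4876 0.0211 0.0556]
(40, 310) [0.5702 0.06   0.0474]
(120, 246) [0.4999 0.1018 0.0588]
(150, 60) [0.4384 0.2982 0.0121]
1499 189.12208138759172 314.6724482988659 167 211 293 336
w top [0.45662053 0.03764247 0.08      ] tri [0.45483353 0.03531503 0.07059223]
(71, 247) [0.5381 0.1057]
(70, 385) [ 0.5565 -0.003 ]
(222, 254) [0.4114 0.0861]
(221, 380) [ 0.4306 -0.026 ]
8.785118108170956 0.1282375748644146
10.339260304220977 0.1280174971290127
9.62126139087205
```

```bash
python3 -c "
from h import *
delta(.4555,.036,.069,9.4)"
```

```text
t=3.07 shift [ 0.0058 -0.0021  0.1319] rot [ 0.01 -0.06 -0.2 ]
```

Call:
play_rows --grip_force 25 --targets '[{"fingers": 1,"x": 0.006,"y": -0.002,"z": 0.03,"wx": 0,"wy": 0,"wz": 0},{"fingers": 1,"x": 0.006,"y": -0.002,"z": 0.06,"wx": 0,"wy": 0,"wz": 0},{"fingers": 1,"x": 0.006,"y": -0.002,"z": 0.09,"wx": 0,"wy": 0,"wz": 0},{"fingers": 1,"x": 0.006,"y": -0.002,"z": 0.11,"wx": 0,"wy": 0,"wz": 0},{"fingers": 1,"x": 0.006,"y": -0.002,"z": 0.125,"wx": 0,"wy": 0,"wz": 0},{"fingers": 1,"x": 0.006,"y": -0.002,"z": 0.131,"wx": 0,"wy": 0,"wz": 0},{"fingers": 1,"x": 0.006,"y": -0.002,"z": 0.131,"wx": 0,"wy": 0,"wz": 0},{"fingers": -1,"x": 0.006,"y": -0.002,"z": 0.131,"wx": 0,"wy": 0,"wz": 0},{"fingers": -1,"x": 0.006,"y": -0.002,"z": 0.131,"wx": 0,"wy": 0,"wz": 0},{"fingers": -1,"x": 0.006,"y": -0.002,"z": 0.131,"wx": 0,"wy": 0,"wz": 0},{"fingers": -1,"x": 0.006,"y": -0.002,"z": 0.131,"wx": 0,"wy": 0,"wz": 0},{"fingers": -1,"x": 0.006,"y": -0.002,"z": 0.131,"wx": 0,"wy": 0,"wz": 0},{"fingers": -1,"x": 0.006,"y": -0.002,"z": 0.131,"wx": 0,"wy": 0,"wz": 0},{"fingers": -1,"x": 0.006,"y": -0.002,"z": 0.131,"wx": 0,"wy": 0,"wz": 0},{"fingers": -1,"x": 0.006,"y": -0.002,"z": 0.131,"wx": 0,"wy": 0,"wz": 0}]'

```text
time: 4.32
ee_pos: [0.4562, 0.0365, 0.0704]
tcp_rot: [179.9, -0.1, 9.3]
wrist_force: [-0.7, -3.9, 5.8]
opening: 0.0352
```

Call:
play_rows --targets '[{"fingers": -1,"x": 0.003,"y": 0,"z": 0,"wx": 0,"wy": 0,"wz": 0},{"fingers": -1,"x": 0.009,"y": 0,"z": 0,"wx": 0,"wy": 0,"wz": 0},{"fingers": -1,"x": 0.016,"y": 0,"z": 0,"wx": 0,"wy": 0,"wz": 0},{"fingers": -1,"x": 0.024,"y": 0,"z": 0,"wx": 0,"wy": 0,"wz": 0},{"fingers": -1,"x": 0.032,"y": 0,"z": 0,"wx": 0,"wy": 0,"wz": 0},{"fingers": -1,"x": 0.04,"y": 0,"z": 0,"wx": 0,"wy": 0,"wz": 0},{"fingers": -1,"x": 0.048,"y": 0,"z": 0,"wx": 0,"wy": 0,"wz": 0},{"fingers": -1,"x": 0.056,"y": 0,"z": 0,"wx": 0,"wy": 0,"wz": 0},{"fingers": -1,"x": 0.064,"y": 0,"z": 0,"wx": 0,"wy": 0,"wz": 0},{"fingers": -1,"x": 0.072,"y": 0,"z": 0,"wx": 0,"wy": 0,"wz": 0},{"fingers": -1,"x": 0.08,"y": 0,"z": 0,"wx": 0,"wy": 0,"wz": 0},{"fingers": -1,"x": 0.088,"y": 0,"z": 0,"wx": 0,"wy": 0,"wz": 0},{"fingers": -1,"x": 0.095,"y": 0,"z": 0,"wx": 0,"wy": 0,"wz": 0},{"fingers": -1,"x": 0.101,"y": 0,"z": 0,"wx": 0,"wy": 0,"wz": 0},{"fingers": -1,"x": 0.104,"y": 0,"z": 0,"wx": 0,"wy": 0,"wz": 0},{"fingers": -1,"x": 0.104,"y": 0,"z": 0,"wx": 0,"wy": 0,"wz": 0},{"fingers": -1,"x": 0.104,"y": 0,"z": 0,"wx": 0,"wy": 0,"wz": 0}]'

```text
time: 5.73
ee_pos: [0.5593, 0.0543, 0.0704]
tcp_rot: [-179.9, -0.1, 9.3]
wrist_force: [1.0, 2.4, 5.7]
opening: 0.0352
```

Call:
play_rows --targets '[{"fingers": 1,"x": 0,"y": 0,"z": 0,"wx": 0,"wy": 0,"wz": 0},{"fingers": 1,"x": 0,"y": 0,"z": 0,"wx": 0,"wy": 0,"wz": 0},{"fingers": 1,"x": 0,"y": 0,"z": 0,"wx": 0,"wy": 0,"wz": 0},{"fingers": 1,"x": 0,"y": 0,"z": 0,"wx": 0,"wy": 0,"wz": 0},{"fingers": 1,"x": 0,"y": 0,"z": 0,"wx": 0,"wy": 0,"wz": 0},{"fingers": 1,"x": 0,"y": 0,"z": -0.02,"wx": 0,"wy": 0,"wz": 0},{"fingers": 1,"x": 0,"y": 0,"z": -0.05,"wx": 0,"wy": 0,"wz": 0},{"fingers": 1,"x": -0.03,"y": 0,"z": -0.08,"wx": 0,"wy": 0,"wz": 0},{"fingers": 1,"x": -0.06,"y": 0,"z": -0.11,"wx": 0,"wy": 0,"wz": 0},{"fingers": 1,"x": -0.09,"y": 0,"z": -0.14,"wx": 0,"wy": 0,"wz": 0},{"fingers": 1,"x": -0.12,"y": 0,"z": -0.14,"wx": 0,"wy": 0,"wz": 0},{"fingers": 1,"x": -0.15,"y": 0,"z": -0.14,"wx": 0,"wy": 0,"wz": 0},{"fingers": 1,"x": -0.15,"y": 0,"z": -0.14,"wx": 0,"wy": 0,"wz": 0},{"fingers": 1,"x": -0.15,"y": 0,"z": -0.14,"wx": 0,"wy": 0,"wz": 0}]'

```text
time: 6.9
ee_pos: [0.4095, 0.0292, 0.2101]
tcp_rot: [180.0, -0.1, 9.3]
wrist_force: [0.2, 0.5, -0.1]
opening: 0.0852
```

```bash
python3 - <<'E'
from h import *
c=bot.get_calibration("wrist");p,d=bot.camera("wrist");cv2.imwrite("pics/w2.png",p)
for r in bot.place_of("biscuit","wrist"): print(r["point"],r["confidence"],atz(c,r["point"],.013))
for r in bot.place_of("lid_round_grip","wrist"): print("knob",r["point"],r["confidence"],atz(c,r["point"],.068))
R=bot.outline_of("biscuit","wrist")
for r in R: print(r["extent"],r["confidence"],cv2.minAreaRect(np.argwhere(r["region"])[:,::-1].astype(np.float32)))
T=np.linalg.inv(c["camera_from_world"])
m=R[0]["region"]&(d>0); pts=[]
for rc in np.argwhere(m): 
    o,q=ray(c,rc);pts.append(o+q*d[tuple(rc)])
pts=np.array(pts);z=np.median(pts[:,2]);print("z med",z,np.percentile(pts[:,2],[5,95]))
X=np.array([atz(c,rc,.025)[:2] for rc in np.argwhere(m)],np.float32)
print("rect",cv2.minAreaRect(X*1000),X.mean(0))
np.savez("w2.npz",d=d,**{k:np.array(v) for k,v in c.items()})
E
```

```text
[111.5, 317.0] 0.91 [0.47449402 0.04156423 0.013     ]
[293.8, 68.0, 343.1, 155.2] 0.7 ((316.2693176269531, 111.38259887695312), (45.88386154174805, 87.03742980957031), 3.012787342071533)
[387.4, 0.0, 552.9, 187.8] 0.42 ((470.63861083984375, 91.47538757324219), (157.30874633789062, 189.4303741455078), 2.30596661567688)
z med 0.02432345631599378 [0.02297629 0.02562357]
rect ((473.6785583496094, 41.923377990722656), (79.58158874511719, 42.76743698120117), 7.124360084533691) [0.47498664 0.04165844]
```

View pics/w2.png

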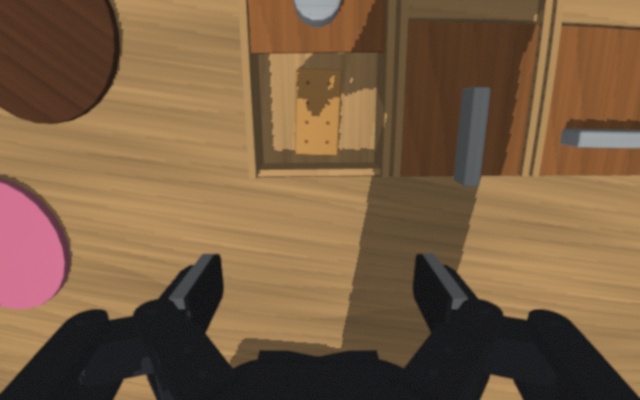

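The biscuit shows at about (112,317), with corners at rows 68–155 and columns 294–343. The lid stands well back. I move above the biscuit, set the jaws to about 60 mm, and measure once more from there.

Call:
play_rows --targets '[{"fingers": 0.4,"x": 0.03,"y": -0.001,"z": 0.02,"wx": 0,"wy": 0,"wz": 2.2},{"fingers": 0.4,"x": 0.05,"y": -0.002,"z": 0.04,"wx": 0,"wy": 0,"wz": 2.2},{"fingers": 0.4,"x": 0.065,"y": -0.002,"z": 0.06,"wx": 0,"wy": 0,"wz": 2.2},{"fingers": 0.4,"x": 0.065,"y": -0.002,"z": 0.08,"wx": 0,"wy": 0,"wz": 2.2},{"fingers": 0.4,"x": 0.065,"y": -0.002,"z": 0.09,"wx": 0,"wy": 0,"wz": 2.2},{"fingers": 0.4,"x": 0.065,"y": -0.002,"z": 0.09,"wx": 0,"wy": 0,"wz": 2.2},{"fingers": 0.4,"x": 0.065,"y": -0.002,"z": 0.09,"wx": 0,"wy": 0,"wz": 2.2}]'

```text
time: 7.68
ee_pos: [0.4738, 0.0418, 0.1192]
tcp_rot: [-180.0, 0.1, 7.1]
wrist_force: [0.6, 0.7, -1.1]
opening: 0.0597
```

```bash
python3 - <<'E'
from h import *
c=bot.get_calibration("wrist");p,d=bot.camera("wrist");cv2.imwrite("pics/w3.png",p)
R=bot.outline_of("biscuit","wrist")
w=np.load("w2.npz");c2={k:w[k] for k in w.files}
for r in R[:2]:
    m=r["region"];X=np.array([atz(c,rc,.025)[:2] for rc in np.argwhere(m)],np.float32)
    print(r["extent"],r["confidence"],"rect",cv2.minAreaRect(X*1000))
for r in bot.place_of("biscuit","wrist"): print(r["point"],r["confidence"],atz(c,r["point"],.013),tri((c,r["point"]),(c2,(111.5,317))))
delta(.474,.0415,.03,7.1)
E
```

```text
[292.9, 149.8, 352.5, 256.0] 0.75 rect ((474.9708557128906, 41.54523468017578), (79.5036849975586, 42.354766845703125), 6.512173175811768)
[202.0, 320.2] 0.61 [0.4747709  0.04111569 0.013     ] [0.47451696 0.0413235  0.01228482]
t=7.83 shift [-0.0008  0.0003  0.0907] rot [ 0.   -0.12 -0.02]
```

View pics/w3.png

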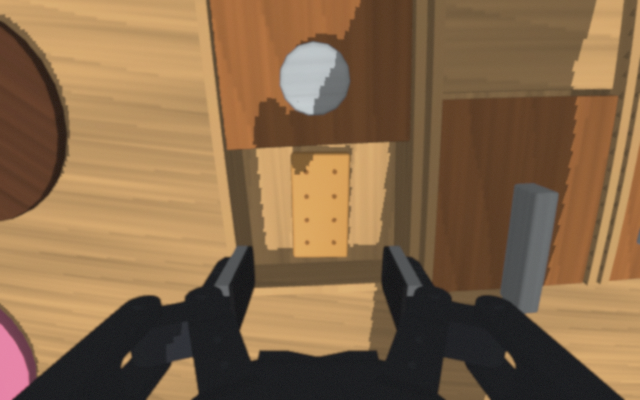

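Call:
play_rows --grip_force 20 --targets '[{"fingers": 0.2,"x": 0,"y": 0,"z": 0.025,"wx": 0,"wy": 0,"wz": 0},{"fingers": 0.2,"x": 0,"y": 0,"z": 0.05,"wx": 0,"wy": 0,"wz": 0},{"fingers": 0.2,"x": 0,"y": 0,"z": 0.07,"wx": 0,"wy": 0,"wz": 0},{"fingers": 0.2,"x": 0,"y": 0,"z": 0.08,"wx": 0,"wy": 0,"wz": 0},{"fingers": 0.2,"x": 0,"y": 0,"z": 0.085,"wx": 0,"wy": 0,"wz": 0},{"fingers": 0.2,"x": 0,"y": 0,"z": 0.087,"wx": 0,"wy": 0,"wz": 0},{"fingers": 0.2,"x": 0,"y": 0,"z": 0.088,"wx": 0,"wy": 0,"wz": 0},{"fingers": 0.2,"x": 0,"y": 0,"z": 0.088,"wx": 0,"wy": 0,"wz": 0}]'

```text
time: 8.5
ee_pos: [0.4747, 0.0419, 0.0324]
tcp_rot: [180.0, -0.1, 7.1]
wrist_force: [0.5, -0.6, -0.6]
opening: 0.0513
```

Call:
play_rows --targets '[{"fingers": 0.2,"x": 0,"y": 0,"z": 0.002,"wx": 0,"wy": 0,"wz": 0},{"fingers": 0.2,"x": 0,"y": 0,"z": 0.004,"wx": 0,"wy": 0,"wz": 0},{"fingers": 0.2,"x": 0,"y": 0,"z": 0.004,"wx": 0,"wy": 0,"wz": 0},{"fingers": 0.2,"x": 0,"y": 0,"z": 0.004,"wx": 0,"wy": 0,"wz": 0}]'

```text
time: 8.83
ee_pos: [0.474, 0.0418, 0.0274]
tcp_rot: [-180.0, -0.0, 7.1]
wrist_force: [-0.5, 0.1, -0.4]
opening: 0.0511
```

```bash
python3 - <<'E'
from h import *
p,d=bot.camera("wrist");cv2.imwrite("pics/w4.png",p)
E
```

```text
(no output)
```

View pics/w4.png

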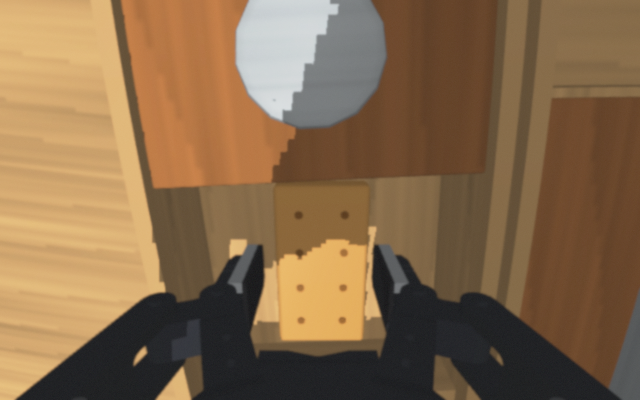

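The fingers straddle the biscuit, which spans columns 277–366, with even gaps and no contact. I close and lift slightly.

Call:
play_rows --grip_force 20 --targets '[{"fingers": 0.2,"x": 0,"y": 0,"z": 0.001,"wx": 0,"wy": 0,"wz": 0},{"fingers": -1,"x": 0,"y": 0,"z": 0.001,"wx": 0,"wy": 0,"wz": 0},{"fingers": -1,"x": 0,"y": 0,"z": 0.001,"wx": 0,"wy": 0,"wz": 0},{"fingers": -1,"x": 0,"y": 0,"z": 0.001,"wx": 0,"wy": 0,"wz": 0},{"fingers": -1,"x": 0,"y": 0,"z": 0.001,"wx": 0,"wy": 0,"wz": 0},{"fingers": -1,"x": 0,"y": 0,"z": 0.001,"wx": 0,"wy": 0,"wz": 0},{"fingers": -1,"x": 0,"y": 0,"z": -0.002,"wx": 0,"wy": 0,"wz": 0},{"fingers": -1,"x": 0,"y": 0,"z": -0.006,"wx": 0,"wy": 0,"wz": 0},{"fingers": -1,"x": 0,"y": 0,"z": -0.008,"wx": 0,"wy": 0,"wz": 0},{"fingers": -1,"x": 0,"y": 0,"z": -0.008,"wx": 0,"wy": 0,"wz": 0}]'

```text
time: 9.72
ee_pos: [0.4744, 0.0418, 0.036]
tcp_rot: [180.0, -0.1, 7.1]
wrist_force: [-1.0, -0.5, -0.7]
opening: 0.0411
```

```bash
python3 - <<'E'
from h import *
p,d=bot.camera("wrist");cv2.imwrite("pics/w5.png",p)
E
```

```text
(no output)
```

View pics/w5.png

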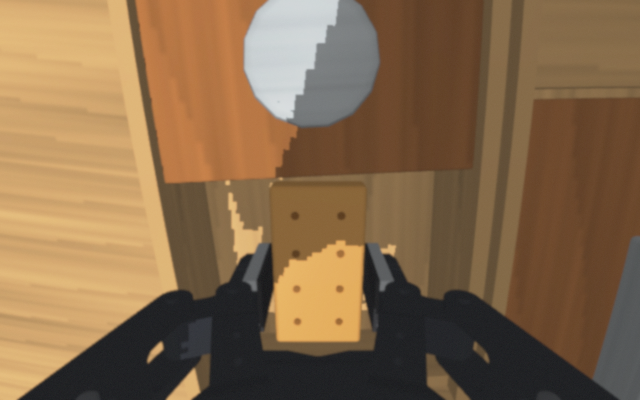

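Held level in the jaws at 41 mm. I lift it straight up.

Call:
play_rows --targets '[{"fingers": -1,"x": 0,"y": 0,"z": -0.004,"wx": 0,"wy": 0,"wz": 0},{"fingers": -1,"x": 0,"y": 0,"z": -0.012,"wx": 0,"wy": 0,"wz": 0},{"fingers": -1,"x": 0,"y": 0,"z": -0.022,"wx": 0,"wy": 0,"wz": 0},{"fingers": -1,"x": 0,"y": 0,"z": -0.034,"wx": 0,"wy": 0,"wz": 0},{"fingers": -1,"x": 0,"y": 0,"z": -0.046,"wx": 0,"wy": 0,"wz": 0},{"fingers": -1,"x": 0,"y": 0,"z": -0.058,"wx": 0,"wy": 0,"wz": 0},{"fingers": -1,"x": 0,"y": 0,"z": -0.07,"wx": 0,"wy": 0,"wz": 0},{"fingers": -1,"x": 0,"y": 0,"z": -0.082,"wx": 0,"wy": 0,"wz": 0},{"fingers": -1,"x": 0,"y": 0,"z": -0.094,"wx": 0,"wy": 0,"wz": 0},{"fingers": -1,"x": 0,"y": 0,"z": -0.104,"wx": 0,"wy": 0,"wz": 0},{"fingers": -1,"x": 0,"y": 0,"z": -0.112,"wx": 0,"wy": 0,"wz": 0},{"fingers": -1,"x": 0,"y": 0,"z": -0.114,"wx": 0,"wy": 0,"wz": 0},{"fingers": -1,"x": 0,"y": 0,"z": -0.114,"wx": 0,"wy": 0,"wz": 0}]'

```text
time: 10.85
ee_pos: [0.4743, 0.0418, 0.1498]
tcp_rot: [180.0, -0.0, 7.1]
wrist_force: [-0.5, 0.4, -0.4]
opening: 0.0413
```

```bash
python3 - <<'E'
from h import *
p,d=bot.camera("wrist");cv2.imwrite("pics/w6.png",p)
ct=bot.get_calibration("top");bot.camera("top")
for r in bot.outline_of("board","top"):
    yy,xx=np.nonzero(r["region"]); print(r["extent"],round(r["confidence"],2),atz(ct,(yy.mean(),xx.mean()),.012)[:2])
delta(.5035,.3245,.15,7.1)
E
```

```text
[116.3, 234.5, 171.0, 291.1] 0.97 [0.32738552 0.59137784]
[131.5, 163.0, 187.0, 215.6] 0.96 [0.54834505 0.55795476]
[207.7, 178.1, 260.5, 235.1] 0.78 [0.50371227 0.32590847]
[184.0, 256.4, 236.8, 317.3] 0.78 [0.26364759 0.38683735]
t=11.00 shift [ 0.0644 -0.2769 -0.0015] rot [-0.    0.07 -0.01]
```

View pics/w6.png

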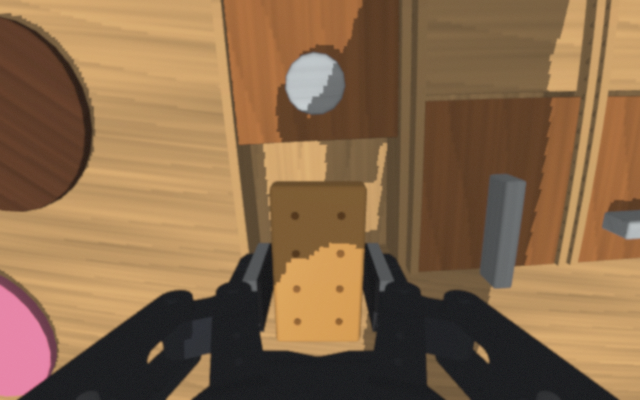

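Call:
play_rows --targets '[{"fingers": -1,"x": 0.004,"y": -0.015,"z": 0,"wx": 0,"wy": 0,"wz": 0},{"fingers": -1,"x": 0.012,"y": -0.05,"z": 0,"wx": 0,"wy": 0,"wz": 0},{"fingers": -1,"x": 0.02,"y": -0.085,"z": 0,"wx": 0,"wy": 0,"wz": 0},{"fingers": -1,"x": 0.028,"y": -0.12,"z": 0,"wx": 0,"wy": 0,"wz": 0},{"fingers": -1,"x": 0.036,"y": -0.155,"z": 0,"wx": 0,"wy": 0,"wz": 0},{"fingers": -1,"x": 0.044,"y": -0.19,"z": 0,"wx": 0,"wy": 0,"wz": 0},{"fingers": -1,"x": 0.052,"y": -0.225,"z": 0,"wx": 0,"wy": 0,"wz": 0},{"fingers": -1,"x": 0.06,"y": -0.255,"z": 0,"wx": 0,"wy": 0,"wz": 0},{"fingers": -1,"x": 0.064,"y": -0.27,"z": 0.01,"wx": 0,"wy": 0,"wz": 0},{"fingers": -1,"x": 0.064,"y": -0.277,"z": 0.025,"wx": 0,"wy": 0,"wz": 0},{"fingers": -1,"x": 0.064,"y": -0.277,"z": 0.045,"wx": 0,"wy": 0,"wz": 0},{"fingers": -1,"x": 0.064,"y": -0.277,"z": 0.065,"wx": 0,"wy": 0,"wz": 0},{"fingers": -1,"x": 0.064,"y": -0.277,"z": 0.085,"wx": 0,"wy": 0,"wz": 0},{"fingers": -1,"x": 0.064,"y": -0.277,"z": 0.1,"wx": 0,"wy": 0,"wz": 0},{"fingers": -1,"x": 0.064,"y": -0.277,"z": 0.11,"wx": 0,"wy": 0,"wz": 0},{"fingers": -1,"x": 0.064,"y": -0.277,"z": 0.115,"wx": 0,"wy": 0,"wz": 0},{"fingers": -1,"x": 0.064,"y": -0.277,"z": 0.118,"wx": 0,"wy": 0,"wz": 0},{"fingers": -1,"x": 0.064,"y": -0.277,"z": 0.118,"wx": 0,"wy": 0,"wz": 0},{"fingers": -1,"x": 0.064,"y": -0.277,"z": 0.118,"wx": 0,"wy": 0,"wz": 0}]'

```text
time: 12.58
ee_pos: [0.5423, 0.1097, 0.0648]
tcp_rot: [-178.3, -0.4, 10.7]
wrist_force: [-23.7, -7.8, 97.6]
opening: 0.0418
```

```bash
python3 - <<'E'
from h import *
p,d=bot.camera("wrist");s,_=bot.camera("side");cv2.imwrite("pics/w7.png",np.hstack([cv2.resize(p,(448,280)),cv2.resize(s[200:340,220:360],(280,280))]))
E
```

```text
(no output)
```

View pics/w7.png

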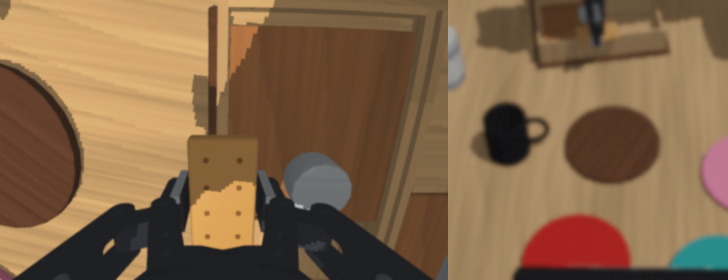

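```bash
python3 - <<'E'
from h import *
o=bot.get_obs();
for k,v in o.items(): print(k,np.round(v,3))
p,d=bot.camera("top");cv2.imwrite("pics/t8.png",cv2.resize(p[110:260,190:440],None,fx=3.2,fy=3.2,interpolation=cv2.INTER_CUBIC))
E
```

```text
time 12.683
q [ 10.624   5.36   -9.139  74.819   1.646 179.945]
qd [ 3.400e-02  2.670e-01  1.270e-01 -1.719e+00 -1.000e-03  2.000e-03]
joint_efforts [  1.352 -30.015  25.837   0.124   1.458  -0.031]
ee_pos [0.545 0.11  0.065]
tcp_rot [-178.354   -0.683   10.68 ]
wrist_force [-1.365 -2.47  42.715]
torque [-1.306 -0.044 -0.065]
opening 0.041
```

View pics/t8.png

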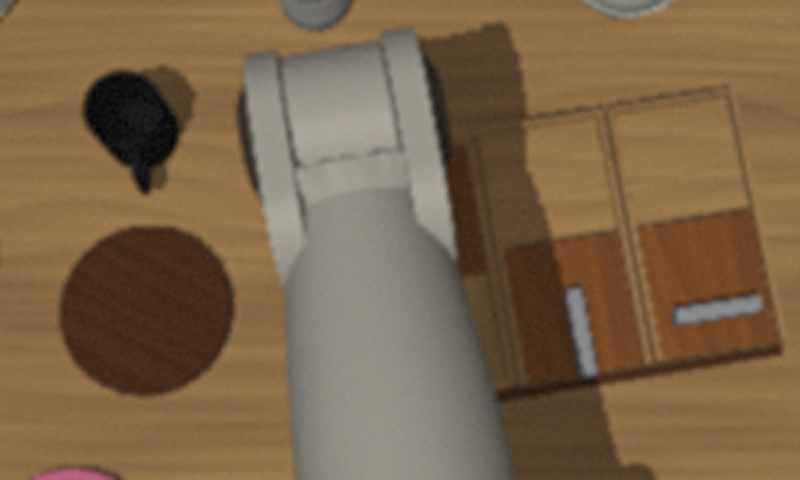

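The wrist joint hit its range limit (q6 = 180°), so the arm did not follow the leftward shift and came down on the caddy's rail. The wrist force reached 98 N, under the 120 N limit. I lift gently straight away; over the board the tool needs a yaw above 33°.

Call:
play_rows --targets '[{"fingers": -1,"x": 0,"y": 0,"z": -0.005,"wx": 0,"wy": 0,"wz": 0},{"fingers": -1,"x": 0,"y": 0,"z": -0.012,"wx": 0,"wy": 0,"wz": 0},{"fingers": -1,"x": 0,"y": 0,"z": -0.02,"wx": 0,"wy": 0,"wz": 0},{"fingers": -1,"x": 0,"y": 0,"z": -0.03,"wx": 0,"wy": 0,"wz": 0},{"fingers": -1,"x": 0,"y": 0,"z": -0.03,"wx": 0,"wy": 0,"wz": 0}]'

```text
time: 13.15
ee_pos: [0.5412, 0.1092, 0.0896]
tcp_rot: [-178.3, -0.0, 10.7]
wrist_force: [1.0, -0.5, 0.7]
opening: 0.0411
```

```bash
python3 - <<'E'
from h import *
p,d=bot.camera("wrist");cv2.imwrite("pics/w9.png",p)
o=bot.get_obs(); print(o["q"])
E
```

```text
[ 10.54231802   5.02375665  -6.87875234  78.08986234   1.74838345
 179.84680555]
```

View pics/w9.png

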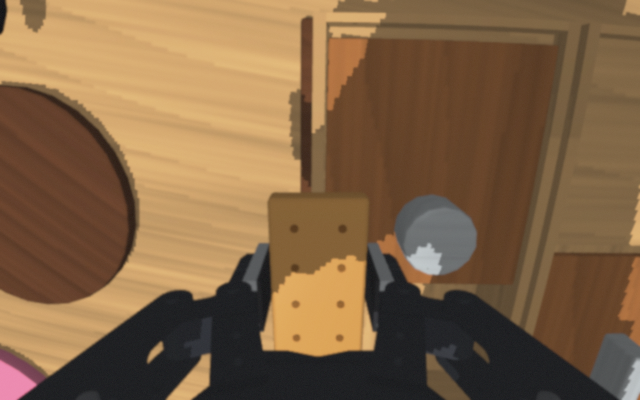

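The biscuit is still held and looks level, but it was pushed up within the grip because it now appears larger. I measure how far from depth.

```bash
python3 - <<'E'
from h import *
c=bot.get_calibration("wrist");p,d=bot.camera("wrist");o=bot.get_obs()
R=Ro.from_euler("xyz",o["tcp_rot"],degrees=True)
b=bot.outline_of("biscuit","wrist")[0];print(b["extent"],b["confidence"])
m=cv2.erode(b["region"].astype(np.uint8),np.ones((7,7)))>0
P=[]
for rc in np.argwhere(m&(d>0)):
    a,q=ray(c,rc);P.append(a+q*d[tuple(rc)])
P=R.inv().apply(np.array(P)-o["ee_pos"]);A=np.c_[P[:,:2],np.ones(len(P))]
s=np.linalg.lstsq(A,P[:,2],rcond=None)[0];print("tool z = ",s, "deg",np.degrees(np.arctan(s[:2])), "med",np.median(P[:,2]),"x",P[:,0].min(),P[:,0].max(),"y",P[:,1].min(),P[:,1].max())
print("tips region depth:")
for rc in((285,262),(265,262),(285,376),(265,378),(320,265)):
    a,q=ray(c,rc);print(rc,R.inv().apply(a+q*d[rc]-o["ee_pos"]).round(4))
bot.camera("side"); 
k=bot.place_of("lid_round_grip","wrist");[print("knob",r["point"],r["confidence"],atz(c,r["point"],.068)) for r in k]
E
```

```text
[268.4, 192.8, 369.4, 358.2] 0.76
tool z =  [ 0.01807931  0.0013923  -0.00601444] deg [1.03575509 0.07977263] med -0.006013690582657908 x -0.03901015549084199 0.037224476316483034 y -0.020732879879516743 0.01850875045043083
tips region depth:
(285, 262) [ 0.0097 -0.0214 -0.0267]
(265, 262) [ 0.0124 -0.0229 -0.0163]
(285, 376) [ 0.0104  0.0202 -0.0279]
(265, 378) [ 0.012   0.023  -0.0155]
(320, 265) [-0.0079 -0.0217 -0.0236]
knob [234.2, 434.3] 0.65 [0.56222747 0.05556986 0.068     ]
```

The biscuit's underside is now 6 mm ahead of the TCP, level to 1°, and the fingertips reach about 8–11 mm. A gentle placing is still possible. Next I compute the move with yaw 45°, going high first.

```bash
python3 - <<'E'
from h import *
delta(.5412,.1092,.15,45)
delta(.5035,.325,.15,45)
E
```

```text
t=13.40 shift [ 0.0008 -0.0019 -0.0629] rot [ -1.73  -0.41 -34.3 ]
t=13.40 shift [ 0.0038 -0.2208 -0.0562] rot [ -1.73  -0.41 -34.3 ]
```

Call:
play_rows --targets '[{"fingers": -1,"x": 0,"y": 0,"z": -0.012,"wx": 0,"wy": 0,"wz": 0},{"fingers": -1,"x": 0,"y": -0.001,"z": -0.025,"wx": -0.3,"wy": -0.1,"wz": -4},{"fingers": -1,"x": 0.001,"y": -0.002,"z": -0.038,"wx": -0.6,"wy": -0.2,"wz": -9},{"fingers": -1,"x": 0.001,"y": -0.002,"z": -0.05,"wx": -0.9,"wy": -0.2,"wz": -14},{"fingers": -1,"x": 0.001,"y": -0.002,"z": -0.058,"wx": -1.2,"wy": -0.3,"wz": -19},{"fingers": -1,"x": 0.001,"y": -0.002,"z": -0.063,"wx": -1.4,"wy": -0.3,"wz": -24},{"fingers": -1,"x": 0.001,"y": -0.002,"z": -0.063,"wx": -1.6,"wy": -0.4,"wz": -29},{"fingers": -1,"x": 0.001,"y": -0.002,"z": -0.063,"wx": -1.7,"wy": -0.4,"wz": -34.3},{"fingers": -1,"x": 0.001,"y": -0.002,"z": -0.063,"wx": -1.7,"wy": -0.4,"wz": -34.3},{"fingers": -1,"x": 0.001,"y": -0.002,"z": -0.063,"wx": -1.7,"wy": -0.4,"wz": -34.3}]'

```text
time: 14.23
ee_pos: [0.5416, 0.1094, 0.1513]
tcp_rot: [180.0, -0.1, 44.8]
wrist_force: [-0.7, 0.3, -0.1]
opening: 0.041
```

```bash
python3 - <<'E'
from h import *
delta(.5035,.325,.15,45);print(bot.get_obs()["q"])
E
```

```text
t=14.23 shift [ 0.125  -0.1798  0.0014] rot [ 0.01 -0.07 -0.16]
[ 1.14043165e+01  4.38130797e+00 -6.17327498e-01  8.49339182e+01
  2.82360649e-02  1.46565502e+02]
```

Call:
play_rows --targets '[{"fingers": -1,"x": 0.008,"y": -0.012,"z": 0,"wx": 0,"wy": 0,"wz": 0},{"fingers": -1,"x": 0.025,"y": -0.036,"z": 0,"wx": 0,"wy": 0,"wz": 0},{"fingers": -1,"x": 0.042,"y": -0.06,"z": 0,"wx": 0,"wy": 0,"wz": 0},{"fingers": -1,"x": 0.058,"y": -0.084,"z": 0,"wx": 0,"wy": 0,"wz": 0},{"fingers": -1,"x": 0.075,"y": -0.108,"z": 0,"wx": 0,"wy": 0,"wz": 0},{"fingers": -1,"x": 0.092,"y": -0.132,"z": 0,"wx": 0,"wy": 0,"wz": 0},{"fingers": -1,"x": 0.108,"y": -0.156,"z": 0,"wx": 0,"wy": 0,"wz": 0},{"fingers": -1,"x": 0.12,"y": -0.172,"z": 0,"wx": 0,"wy": 0,"wz": 0},{"fingers": -1,"x": 0.125,"y": -0.18,"z": 0,"wx": 0,"wy": 0,"wz": 0},{"fingers": -1,"x": 0.125,"y": -0.18,"z": 0,"wx": 0,"wy": 0,"wz": 0},{"fingers": -1,"x": 0.125,"y": -0.18,"z": 0,"wx": 0,"wy": 0,"wz": 0}]'

```text
time: 15.15
ee_pos: [0.5027, 0.3247, 0.1509]
tcp_rot: [180.0, -0.0, 45.0]
wrist_force: [0.5, -0.1, -0.6]
opening: 0.0411
```

```bash
python3 - <<'E'
from h import *
p,d=bot.camera("wrist");cv2.imwrite("pics/w10.png",p);c=bot.get_calibration("wrist")
for r in bot.outline_of("board","wrist"): print(r["extent"],r["confidence"])
# board edge points by depth: circle fit at z=.012
Z=[]
g=[(r,cc) for r in range(0,400,4) for cc in range(0,640,4) if d[r,cc]>0]
P=[]
for rc in g:
    a,q=ray(c,rc);X=a+q*d[rc]
    if .007<X[2]<.018: P.append(X)
P=np.array(P);print(len(P),P.mean(0),P.min(0),P.max(0))
ct=P[:,:2].astype(np.float32);print(cv2.minEnclosingCircle(ct))
print(bot.get_obs()["ee_pos"])
E
```

```text
[59.2, 2.1, 234.5, 48.9] 0.84
[21.0, 225.8, 184.6, 359.2] 0.82
[219.8, 82.6, 415.7, 254.4] 0.76
[0.0, 30.1, 54.7, 205.0] 0.69
[537.8, 262.3, 640.0, 386.7] 0.41
3059 [0.44085726 0.40062362 0.01134838] [0.18503461 0.09594152 0.00700644] [0.71651157 0.60363675 0.01792127]
((0.4649151861667633, 0.31143486499786377), 0.2964366376399994)
[0.50303514 0.32391544 0.15107109]
```

View pics/w10.png

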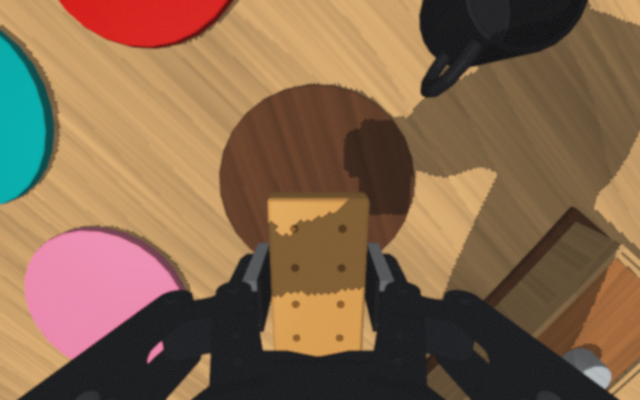

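```bash
python3 - <<'E'
from h import *
from scipy.optimize import least_squares
c=bot.get_calibration("wrist")
Q=np.array([atz(c,rc,.012)[:2] for rc in((83.5,317),(174,219.5),(170,414.5),(115,252),(112,383),(225,236),(225,403))])
s=least_squares(lambda v:np.linalg.norm(Q-v,axis=1)-.085,[.5,.32]);print(s.x,s.fun.round(4))
delta(s.x[0],s.x[1],.025,45)
E
```

```text
[0.50546307 0.32556669] [ 0.0011  0.0001 -0.002  -0.0029 -0.0023 -0.0049 -0.0031]
t=15.25 shift [0.0028 0.0005 0.1261] rot [ 0.03 -0.05 -0.1 ]
```

Board centre is confirmed at about (0.505,0.325), so I lower toward it.

Call:
play_rows --targets '[{"fingers": -1,"x": 0.002,"y": 0,"z": 0.012,"wx": 0,"wy": 0,"wz": 0},{"fingers": -1,"x": 0.002,"y": 0,"z": 0.03,"wx": 0,"wy": 0,"wz": 0},{"fingers": -1,"x": 0.002,"y": 0,"z": 0.05,"wx": 0,"wy": 0,"wz": 0},{"fingers": -1,"x": 0.002,"y": 0,"z": 0.07,"wx": 0,"wy": 0,"wz": 0},{"fingers": -1,"x": 0.002,"y": 0,"z": 0.09,"wx": 0,"wy": 0,"wz": 0},{"fingers": -1,"x": 0.002,"y": 0,"z": 0.105,"wx": 0,"wy": 0,"wz": 0},{"fingers": -1,"x": 0.002,"y": 0,"z": 0.115,"wx": 0,"wy": 0,"wz": 0},{"fingers": -1,"x": 0.002,"y": 0,"z": 0.121,"wx": 0,"wy": 0,"wz": 0},{"fingers": -1,"x": 0.002,"y": 0,"z": 0.124,"wx": 0,"wy": 0,"wz": 0},{"fingers": -1,"x": 0.002,"y": 0,"z": 0.124,"wx": 0,"wy": 0,"wz": 0},{"fingers": -1,"x": 0.002,"y": 0,"z": 0.124,"wx": 0,"wy": 0,"wz": 0}]'

```text
time: 16.17
ee_pos: [0.5047, 0.3266, 0.0277]
tcp_rot: [180.0, -0.1, 45.0]
wrist_force: [0.1, -0.2, 0.5]
opening: 0.0414
```

Call:
play_rows --targets '[{"fingers": -1,"x": 0,"y": 0,"z": 0.002,"wx": 0,"wy": 0,"wz": 0},{"fingers": -1,"x": 0,"y": 0,"z": 0.003,"wx": 0,"wy": 0,"wz": 0},{"fingers": -1,"x": 0,"y": 0,"z": 0.004,"wx": 0,"wy": 0,"wz": 0},{"fingers": -1,"x": 0,"y": 0,"z": 0.004,"wx": 0,"wy": 0,"wz": 0}]'

```text
time: 16.5
ee_pos: [0.5043, 0.3266, 0.0231]
tcp_rot: [180.0, -0.1, 45.0]
wrist_force: [-0.3, -0.2, 0.1]
opening: 0.0413
```

Call:
play_rows --targets '[{"fingers": -1,"x": 0,"y": 0,"z": 0.001,"wx": 0,"wy": 0,"wz": 0},{"fingers": -1,"x": 0,"y": 0,"z": 0.002,"wx": 0,"wy": 0,"wz": 0},{"fingers": -1,"x": 0,"y": 0,"z": 0.002,"wx": 0,"wy": 0,"wz": 0}]'

```text
time: 16.75
ee_pos: [0.5044, 0.3266, 0.0214]
tcp_rot: [180.0, -0.1, 45.0]
wrist_force: [-0.9, -0.8, 5.2]
opening: 0.0415
```

Contact at 5 N. I open slowly and hold position.

Call:
play_rows --targets '[{"fingers": 0.0,"x": 0,"y": 0,"z": 0,"wx": 0,"wy": 0,"wz": 0},{"fingers": 0.02,"x": 0,"y": 0,"z": 0,"wx": 0,"wy": 0,"wz": 0},{"fingers": 0.04,"x": 0,"y": 0,"z": 0,"wx": 0,"wy": 0,"wz": 0},{"fingers": 0.07,"x": 0,"y": 0,"z": 0,"wx": 0,"wy": 0,"wz": 0},{"fingers": 0.1,"x": 0,"y": 0,"z": 0,"wx": 0,"wy": 0,"wz": 0},{"fingers": 0.15,"x": 0,"y": 0,"z": 0,"wx": 0,"wy": 0,"wz": 0},{"fingers": 0.25,"x": 0,"y": 0,"z": 0,"wx": 0,"wy": 0,"wz": 0},{"fingers": 0.3,"x": 0,"y": 0,"z": 0,"wx": 0,"wy": 0,"wz": 0},{"fingers": 0.3,"x": 0,"y": 0,"z": 0,"wx": 0,"wy": 0,"wz": 0}]'

```text
time: 17.5
ee_pos: [0.5043, 0.3265, 0.021]
tcp_rot: [180.0, -0.1, 45.0]
wrist_force: [-0.0, 1.1, -0.5]
opening: 0.0555
```

```bash
python3 - <<'E'
from h import *
p,d=bot.camera("wrist");cv2.imwrite("pics/w11.png",p)
E
```

```text
(no output)
```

View pics/w11.png

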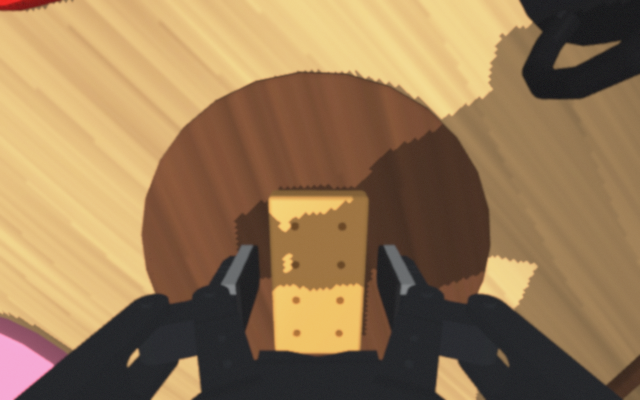

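The biscuit lies free and central on the board, rows 190–350. I rise straight up and check.

Call:
play_rows --targets '[{"fingers": 0.3,"x": 0,"y": 0,"z": -0.005,"wx": 0,"wy": 0,"wz": 0},{"fingers": 0.3,"x": 0,"y": 0,"z": -0.015,"wx": 0,"wy": 0,"wz": 0},{"fingers": 0.3,"x": 0,"y": 0,"z": -0.03,"wx": 0,"wy": 0,"wz": 0},{"fingers": 0.3,"x": 0,"y": 0,"z": -0.06,"wx": 0,"wy": 0,"wz": 0},{"fingers": 0.3,"x": 0,"y": 0,"z": -0.09,"wx": 0,"wy": 0,"wz": 0},{"fingers": 0.3,"x": 0,"y": 0,"z": -0.12,"wx": 0,"wy": 0,"wz": 0},{"fingers": 0.3,"x": 0,"y": 0,"z": -0.15,"wx": 0,"wy": 0,"wz": 0},{"fingers": 0.3,"x": 0,"y": 0,"z": -0.15,"wx": 0,"wy": 0,"wz": 0},{"fingers": 0.3,"x": 0,"y": 0,"z": -0.15,"wx": 0,"wy": 0,"wz": 0}]'

```text
time: 18.3
ee_pos: [0.505, 0.327, 0.1742]
tcp_rot: [179.9, -0.3, 45.0]
wrist_force: [-0.1, 0.1, -0.7]
opening: 0.0554
```

```bash
python3 - <<'E'
from h import *
p,d=bot.camera("wrist");cv2.imwrite("pics/w12.png",p);c=bot.get_calibration("wrist")
b=bot.outline_of("biscuit","wrist")[0];print(b["extent"],b["confidence"])
m=cv2.erode(b["region"].astype(np.uint8),np.ones((5,5)))>0
P=[]
for rc in np.argwhere(m&(d>0)):
    a,q=ray(c,rc);P.append(a+q*d[tuple(rc)])
P=np.array(P);s=np.linalg.lstsq(np.c_[P[:,:2],np.ones(len(P))],P[:,2],rcond=None)[0];print("topz",np.median(P[:,2]),"tilt",np.degrees(s[:2]),P.mean(0))
X=np.array([atz(c,rc,.024)[:2] for rc in np.argwhere(b["region"])],np.float32);print(cv2.minAreaRect(X*1000))
delta(.561,.0555,.15,45)
E
```

```text
[295.9, 145.4, 344.5, 236.0] 0.76
topz 0.021467481591677884 tilt [-0.06781073 -0.1659218 ] [0.5027093  0.32552925 0.02146175]
((501.8905029296875, 324.8508605957031), (79.26353454589844, 41.108680725097656), 44.68648147583008)
t=18.40 shift [-0.1513  0.2318  0.0208] rot [ 0.01 -0.06 -0.01]
```

View pics/w12.png

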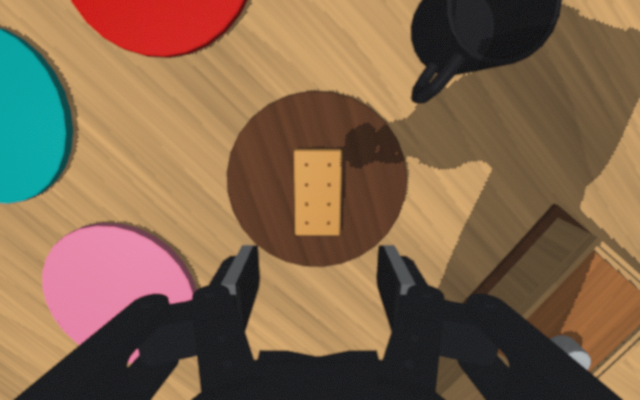

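The biscuit lies flat (tilt under 0.2°), about 4 mm from the board's centre, with nothing disturbed. Now back to the knob.

Call:
play_rows --targets '[{"fingers": 1,"x": -0.015,"y": 0.023,"z": 0,"wx": 0,"wy": 0,"wz": 0},{"fingers": 1,"x": -0.035,"y": 0.053,"z": 0,"wx": 0,"wy": 0,"wz": 0},{"fingers": 1,"x": -0.055,"y": 0.084,"z": 0,"wx": 0,"wy": 0,"wz": 0},{"fingers": 1,"x": -0.075,"y": 0.115,"z": 0,"wx": 0,"wy": 0,"wz": 5},{"fingers": 1,"x": -0.095,"y": 0.146,"z": 0,"wx": 0,"wy": 0,"wz": 10},{"fingers": 1,"x": -0.115,"y": 0.176,"z": 0,"wx": 0,"wy": 0,"wz": 15},{"fingers": 1,"x": -0.135,"y": 0.207,"z": 0,"wx": 0,"wy": 0,"wz": 20},{"fingers": 1,"x": -0.151,"y": 0.232,"z": 0,"wx": 0,"wy": 0,"wz": 25},{"fingers": 1,"x": -0.151,"y": 0.232,"z": 0,"wx": 0,"wy": 0,"wz": 30},{"fingers": 1,"x": -0.151,"y": 0.232,"z": 0.01,"wx": 0,"wy": 0,"wz": 35.6},{"fingers": 1,"x": -0.151,"y": 0.232,"z": 0.02,"wx": 0,"wy": 0,"wz": 35.6},{"fingers": 1,"x": -0.151,"y": 0.232,"z": 0.02,"wx": 0,"wy": 0,"wz": 35.6},{"fingers": 1,"x": -0.151,"y": 0.232,"z": 0.02,"wx": 0,"wy": 0,"wz": 35.6}]'

```text
time: 19.48
ee_pos: [0.5606, 0.0558, 0.1494]
tcp_rot: [-180.0, 0.1, 9.6]
wrist_force: [-0.3, -0.6, 0.1]
opening: 0.0853
```

```bash
python3 - <<'E'
from h import *
p,d=bot.camera("wrist");cv2.imwrite("pics/w13.png",p);c=bot.get_calibration("wrist")
for r in bot.place_of("lid_round_grip","wrist"): print(r["point"],r["confidence"],atz(c,r["point"],.068))
P=[]
for r in range(80,300,2):
  for q in range(230,410,2):
    if d[r,q]>0:
        a,v=ray(c,(r,q));X=a+v*d[r,q]
        if .075<X[2]<.085:P.append(X)
P=np.array(P,np.float32);print(len(P),P.mean(0) if len(P) else 0,cv2.minEnclosingCircle(P[:,:2]))
print(bot.get_obs()["q"])
E
```

```text
[212.5, 322.4] 0.81 [0.56203528 0.05395585 0.068     ]Traceback (most recent call last):
  File "<stdin>", line 10, in <module>
cv2.error: OpenCV(4.12.0) /io/opencv/modules/imgproc/src/shapedescr.cpp:201: error: (-215:Assertion failed) count >= 0 && (depth == CV_32F || depth == CV_32S) in function 'minEnclosingCircle'
```

View pics/w13.png

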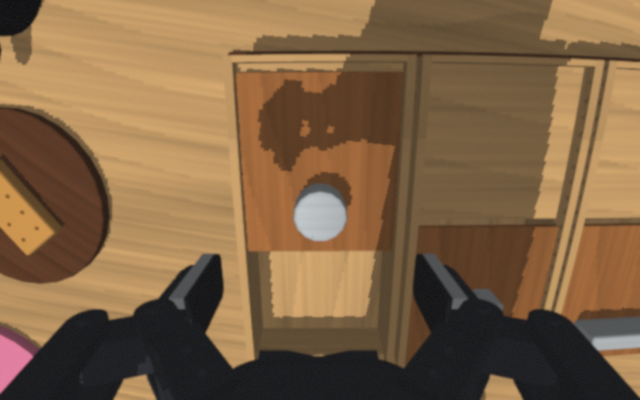

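The knob is at (213,321), centred between the jaws. I descend and grip it.

Call:
play_rows --grip_force 25 --targets '[{"fingers": 1,"x": 0.001,"y": 0.001,"z": 0.02,"wx": 0,"wy": 0,"wz": 0},{"fingers": 1,"x": 0.001,"y": 0.001,"z": 0.045,"wx": 0,"wy": 0,"wz": 0},{"fingers": 1,"x": 0.001,"y": 0.001,"z": 0.065,"wx": 0,"wy": 0,"wz": 0},{"fingers": 1,"x": 0.001,"y": 0.001,"z": 0.075,"wx": 0,"wy": 0,"wz": 0},{"fingers": 1,"x": 0.001,"y": 0.001,"z": 0.078,"wx": 0,"wy": 0,"wz": 0},{"fingers": 1,"x": 0.001,"y": 0.001,"z": 0.078,"wx": 0,"wy": 0,"wz": 0},{"fingers": -1,"x": 0.001,"y": 0.001,"z": 0.078,"wx": 0,"wy": 0,"wz": 0},{"fingers": -1,"x": 0.001,"y": 0.001,"z": 0.078,"wx": 0,"wy": 0,"wz": 0},{"fingers": -1,"x": 0.001,"y": 0.001,"z": 0.078,"wx": 0,"wy": 0,"wz": 0},{"fingers": -1,"x": 0.001,"y": 0.001,"z": 0.078,"wx": 0,"wy": 0,"wz": 0},{"fingers": -1,"x": 0.001,"y": 0.001,"z": 0.078,"wx": 0,"wy": 0,"wz": 0},{"fingers": -1,"x": 0.001,"y": 0.001,"z": 0.078,"wx": 0,"wy": 0,"wz": 0},{"fingers": -1,"x": 0.001,"y": 0.001,"z": 0.078,"wx": 0,"wy": 0,"wz": 0},{"fingers": -1,"x": 0.001,"y": 0.001,"z": 0.078,"wx": 0,"wy": 0,"wz": 0}]'

```text
time: 20.75
ee_pos: [0.5631, 0.055, 0.0738]
tcp_rot: [-180.0, -0.1, 9.4]
wrist_force: [-1.0, 1.0, 6.1]
opening: 0.0346
```

```bash
python3 - <<'E'
from h import *
delta(.456,.0365,.0708,9.4);print(bot.get_obs()["q"])
E
```

```text
t=20.75 shift [-0.1087  0.0008  0.0028] rot [-0.04 -0.15  0.  ]
[ 5.55758818e+00  7.05908067e+00 -6.30395464e+00  7.64938446e+01
  4.64898810e-02  1.76155990e+02]
```

Call:
play_rows --targets '[{"fingers": -1,"x": -0.003,"y": 0,"z": 0,"wx": 0,"wy": 0,"wz": 0},{"fingers": -1,"x": -0.009,"y": 0,"z": 0,"wx": 0,"wy": 0,"wz": 0},{"fingers": -1,"x": -0.016,"y": 0,"z": 0,"wx": 0,"wy": 0,"wz": 0},{"fingers": -1,"x": -0.024,"y": 0,"z": 0,"wx": 0,"wy": 0,"wz": 0},{"fingers": -1,"x": -0.032,"y": 0,"z": 0,"wx": 0,"wy": 0,"wz": 0},{"fingers": -1,"x": -0.04,"y": 0,"z": 0,"wx": 0,"wy": 0,"wz": 0},{"fingers": -1,"x": -0.048,"y": 0,"z": 0,"wx": 0,"wy": 0,"wz": 0},{"fingers": -1,"x": -0.056,"y": 0,"z": 0,"wx": 0,"wy": 0,"wz": 0},{"fingers": -1,"x": -0.064,"y": 0,"z": 0,"wx": 0,"wy": 0,"wz": 0},{"fingers": -1,"x": -0.072,"y": 0,"z": 0,"wx": 0,"wy": 0,"wz": 0},{"fingers": -1,"x": -0.08,"y": 0,"z": 0,"wx": 0,"wy": 0,"wz": 0},{"fingers": -1,"x": -0.088,"y": 0,"z": 0,"wx": 0,"wy": 0,"wz": 0},{"fingers": -1,"x": -0.095,"y": 0,"z": 0,"wx": 0,"wy": 0,"wz": 0},{"fingers": -1,"x": -0.1,"y": 0,"z": 0,"wx": 0,"wy": 0,"wz": 0},{"fingers": -1,"x": -0.103,"y": 0,"z": 0,"wx": 0,"wy": 0,"wz": 0},{"fingers": -1,"x": -0.104,"y": 0,"z": 0,"wx": 0,"wy": 0,"wz": 0},{"fingers": -1,"x": -0.104,"y": 0,"z": 0,"wx": 0,"wy": 0,"wz": 0}]'

```text
time: 22.17
ee_pos: [0.4605, 0.0372, 0.0738]
tcp_rot: [179.9, -0.2, 9.4]
wrist_force: [0.1, -4.0, 7.0]
opening: 0.0352
```

Now I creep to the stop.

Call:
play_rows --targets '[{"fingers": -1,"x": -0.001,"y": 0,"z": 0,"wx": 0,"wy": 0,"wz": 0},{"fingers": -1,"x": -0.002,"y": 0,"z": 0,"wx": 0,"wy": 0,"wz": 0},{"fingers": -1,"x": -0.003,"y": 0,"z": 0,"wx": 0,"wy": 0,"wz": 0},{"fingers": -1,"x": -0.004,"y": 0,"z": 0,"wx": 0,"wy": 0,"wz": 0},{"fingers": -1,"x": -0.005,"y": 0,"z": 0,"wx": 0,"wy": 0,"wz": 0},{"fingers": -1,"x": -0.005,"y": 0,"z": 0,"wx": 0,"wy": 0,"wz": 0}]'

```text
time: 22.67
ee_pos: [0.4559, 0.0364, 0.0738]
tcp_rot: [179.9, -0.2, 9.4]
wrist_force: [1.4, -4.1, 6.6]
opening: 0.035
```

Call:
play_rows --targets '[{"fingers": -1,"x": -0.001,"y": 0,"z": 0,"wx": 0,"wy": 0,"wz": 0},{"fingers": -1,"x": -0.002,"y": 0,"z": 0,"wx": 0,"wy": 0,"wz": 0},{"fingers": -1,"x": -0.002,"y": 0,"z": 0,"wx": 0,"wy": 0,"wz": 0}]'

```text
time: 22.92
ee_pos: [0.4555, 0.0364, 0.0739]
tcp_rot: [179.9, -0.4, 9.4]
wrist_force: [10.6, -2.1, 0.3]
opening: 0.0349
```

The stop is reached, with 11 N against the pull. I release and rise clear.

Call:
play_rows --targets '[{"fingers": 1,"x": 0,"y": 0,"z": 0,"wx": 0,"wy": 0,"wz": 0},{"fingers": 1,"x": 0,"y": 0,"z": 0,"wx": 0,"wy": 0,"wz": 0},{"fingers": 1,"x": 0,"y": 0,"z": 0,"wx": 0,"wy": 0,"wz": 0},{"fingers": 1,"x": 0,"y": 0,"z": 0,"wx": 0,"wy": 0,"wz": 0},{"fingers": 1,"x": 0,"y": 0,"z": 0,"wx": 0,"wy": 0,"wz": 0},{"fingers": 1,"x": 0,"y": 0,"z": -0.015,"wx": 0,"wy": 0,"wz": 0},{"fingers": 1,"x": 0,"y": 0,"z": -0.04,"wx": 0,"wy": 0,"wz": 0},{"fingers": 1,"x": 0,"y": 0,"z": -0.07,"wx": 0,"wy": 0,"wz": 0},{"fingers": 1,"x": 0,"y": 0,"z": -0.1,"wx": 0,"wy": 0,"wz": 0},{"fingers": 1,"x": -0.02,"y": 0,"z": -0.13,"wx": 0,"wy": 0,"wz": 0},{"fingers": 1,"x": -0.04,"y": 0,"z": -0.15,"wx": 0,"wy": 0,"wz": 0},{"fingers": 1,"x": -0.04,"y": 0,"z": -0.15,"wx": 0,"wy": 0,"wz": 0},{"fingers": 1,"x": -0.04,"y": 0,"z": -0.15,"wx": 0,"wy": 0,"wz": 0}]'

```text
time: 24.0
ee_pos: [0.4137, 0.0301, 0.224]
tcp_rot: [-180.0, -0.2, 9.4]
wrist_force: [0.0, 0.4, -0.4]
opening: 0.0854
```

```bash
python3 - <<'E'
from h import *
p,d=bot.camera("wrist");c=bot.get_calibration("wrist")
for q in("lid_round_grip",):
  for r in bot.place_of(q,"wrist"): print(r["point"],r["confidence"],atz(c,r["point"],.068))
t,_=bot.camera("top");s,_=bot.camera("side")
cv2.imwrite("pics/f.png",np.hstack([cv2.resize(p,(480,300)),cv2.resize(s[130:300,220:360],(247,300))]))
cv2.imwrite("pics/ft.png",cv2.resize(t[110:260,190:540],None,fx=2.2,fy=2.2))
print(bot.get_obs())
E
```

```text
[141.3, 320.2] 0.56 [0.45508624 0.03594013 0.068     ]
{'time': 24.2, 'q': array([ 4.14717811e+00, -1.37820463e+01, -9.83324273e+00,  9.40031636e+01,
        3.72747925e-02,  1.74747702e+02]), 'qd': array([0.03341705, 0.23253941, 0.03264611, 0.21004203, 0.03135892,
       0.05890038]), 'joint_efforts': array([-2.32748810e-02, -3.22466290e+01,  4.70269954e+01,  2.14439468e-02,
        1.87773381e-03,  5.02676321e-04]), 'ee_pos': array([0.4135069 , 0.03016152, 0.22144664]), 'tcp_rot': array([-1.79957906e+02,  5.07195953e-02,  9.39947682e+00]), 'wrist_force': array([0.36751667, 0.61329766, 0.51182274]), 'torque': array([ 0.00312721,  0.03896886, -0.0241162 ]), 'opening': 0.08535422548874971}
```

View pics/f.png

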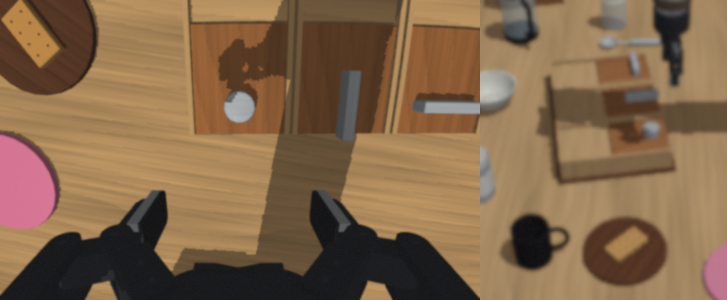

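View pics/ft.png

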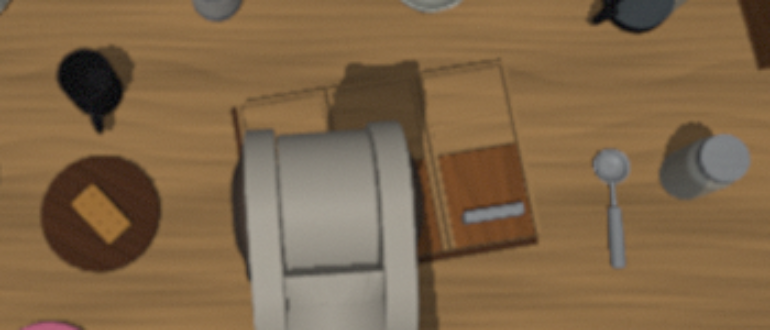

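All three lids are shut, with the knob at (0.455, 0.036) as at the start. The biscuit lies flat on the wooden board, the mug, jar and spoon look unmoved, and the arm is clear.

```bash
python3 -c "
from workcell import bot
print(bot.job_done())"
```

```text
the job is handed in; nothing more can be done
None
```

I slid the round-knob lid open about 0.10 m, laid the biscuit on the wooden board, slid the lid shut again, and handed the job in at about 24 s.

**One mishap:** on the first carry, joint 6 hit its range limit at 180°. The arm came down on the caddy, the highest wrist force I read was 98 N, and the biscuit was pushed about 7 mm up in the grip. The limits are 120 N at the wrist and 40 N for the gripper's body. I saw only end-of-call readings, so the true peak may have been higher. I also cannot be certain which part took the load; I believe it was the fingers and the biscuit. I lifted off, turned the tool to a yaw of 45° and placed the biscuit from there. It was released with the fingertips touching the board, a fall of about 3 mm at most.

**Last checks:**
- **Biscuit:** it lies flat (under 0.2° tilt), about 4 mm from the board's centre and let go. Depth put its top about 2.5 mm lower than the nominal height, near the limit of the calibration.
- **Round lid:** the pull met the stop at about 11 N, and the knob was measured within about 1 mm of its starting place.
- **Surroundings:** the other two lids, the mug, the jar and the spoon looked unmoved in the final pictures, and the arm was clear of everything.

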